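# Spin the decorating turntable and brake it with the tab on the pointer

### The job

With a fingertip, flick the decorating turntable (its studs give a fingertip purchase) so that it spins freely and its index tab runs past the fixed pointer at least once with nothing touching the turntable. On a later pass, press a fingertip on the wheel to brake it while it is still turning so that it stops with the tab at the pointer, then take the hand away; once the tab has been past, the wheel must not be left standing anywhere else. Leave the jar standing at the middle of the wheel and do not move the cups and the roll of tape beside it.

Things in the scene. Friction and masses are not known exactly. Their poses are not given: they have to be found in the camera images.
- turntable: The decorating turntable (banding wheel), fixed to the desk: a grey base with a flat aluminium wheel on an upright, almost frictionless bearing. Origin on the wheel's axis at desk level, z up; its own -x axis points from the axis to the fixed pointer.
- wheel_top (a point): Centre of the wheel's flat top face, on the axis, 50 mm above the desk. Wheel: 240 mm diameter, 14 mm thick, 0.6 to 1.1 kg. The top is bare (its fine rings are flat) between the jar (27 mm radius) and the tab and studs (from 96 mm radius).
- stud_mid (a point): Half-way up one of three alike upright round studs on the wheel, 12 mm diameter, 22 mm high (tops 72 mm above the desk), 106 mm from the axis, at 60, 180 and 300 degrees from the index tab. This is the one opposite the tab (180 degrees); turns with the wheel.
- tab_tip (a point): Tip of the wheel's one index tab: a flat dark tongue, 22 mm wide, on the rim from 96 to 136 mm from the axis and 3 mm proud of the wheel's top (so up to 53 mm above the desk); point given 46 mm above the desk; turns with the wheel.
- pointer_tip (a point): Tip of the fixed pointer: a bright metal block, 38 x 18 mm and 8 mm thick with a blunt nose, on a post that stands on a bracket of the base just outside the rim; it reaches from 140 to 178 mm from the axis, top 51 mm above the desk; point given 46 mm above the desk. When tab and pointer face each other their tips are 4 mm apart.
- wheel (a joint): Angle of the wheel in rad: 0 (and every whole turn, 6.283) with the tab exactly at the pointer, growing counter-clockwise seen from above, without limit. The wheel runs either way; flicked to 2 rad/s it coasts for some 8 to 18 s before it stops by itself.
- jar: Loose round paint jar, 54 mm diameter, 62 mm high, white with coloured bands, standing on the middle of the wheel and turning with it; origin at the centre of its underside. To stay there.
- cup_left: Loose white paper paint cup, 51 mm wide, 52 mm high, on the desk near the wheel; origin at the centre of its underside. Not to be moved.
- cup_right: Loose white paper paint cup, 52 mm wide, 54 mm high, on the desk on the other side of the wheel; origin at the centre of its underside. Not to be moved.
- tape: Loose roll of masking tape, 101 mm diameter, 24 mm high, lying flat on the desk behind the wheel; origin at the centre of its underside. Not to be moved.
Not all that is in view belongs to the job. What is shaped like the jar but green is not meant.

How it is judged:
By the outcome, as a careful person would: the job done as asked, in the order asked, and still so for the second after the job is handed in, with the robot touching nothing.
It also fails if it takes over 38 s, if anything falls off the work surface, if the arm or the gripper's body presses on something with over 40 N, if the wrist force passes 120 N, or if a joint passes its speed limit or range.

### The arm

A 6-joint arm with a two-finger parallel gripper is mounted at the origin on a cart in front of the work surface, level with it; the furniture and walls round the work are solid. World frame = base frame: x ahead of the robot, y to its left, z up, the work surface at z = 0. Lengths are in mm, angles in degrees, forces in N, time in s.
With the tool pointing down it reaches from about 300 to 850 mm from the base axis. Payload 4.2 kg.
Tool frame: the origin (TCP) lies between the finger pads; the fingertips stand ahead of it and the grasp point (between the pads) lies 3 mm ahead of it (nose_length is the z of the fingertips in the tool frame, in mm); z points along the fingers, y is the line along which they close (so a half turn about z gives the same grasp; the last joint's range is limited). The gripper opens to 91 mm and grips with 3 to 60 N. Pads are 32 mm wide; open, the fingers measure 118 mm over their backs; the gripper's body (76 mm by 178 mm) begins 60 mm behind the grasp point.
Start: joints at [74.37, 18.312, 89.639, -0, 72.044, -1.146], TCP at [143.818, 556.738, 235.976] pointing down, gripper open.
Joint ranges: [-177.97, 177.97], [-48.28, 115.42], [12.27, 149.76], [-77.06, 257.06], [2.81, 150.46], [-146.56, 146.56]. Speed limits (degrees/s): [147.25, 147.25, 180, 180, 180, 180].

### API

Orientations are given as [roll, pitch, yaw] about the fixed x, y, z axes, in that order (R = Rz(yaw) Ry(pitch) Rx(roll)).
In Python, from workcell import state, grab_frame, camera_params, job_done, nose_length gives the robot as it stands.
- The arm moves only by the tool step_arm, never from a script. Its argument "plan" is a list that holds one entry, the list of rows, each a list of 5 numbers: the shift along the tool's x, y, z in cm, then the turn about the tool's z in rad, then the opening, from 0 (shut) to 1 (fully open). In form: [[[x, y, z, turn, gripper], ...]]. A call has 1 to 20 rows; each row is the pose to reach, as a shift and turn from the pose commanded when the call began, along the tool's axes at that moment; what a row does not reach only later rows make up. A row lasts 1/8 s, in which the tool goes at most 62.5 mm and 10.7 degrees, less where a joint would pass 70% of its speed; a pose out of reach is approached as far as the arm can. A call with a gripper value outside its range is refused whole. The fingers move at their own pace and stop on an object; "newtons" is the grip in N (left out, the last holds). Time passes only in rows, so rows that repeat a pose let the fingers close. It gives the time, the measured TCP pose, the force, the opening and the grip force at its end, in the units of the state.
- state(): the state, without advancing time (a new reading comes with each control period).
- grab_frame(name): name is "scene" or "top" or "wrist"; returns the picture (400x640x3 uint8, blue, green, red); there is no depth.
- camera_params(name): a dict with "camera_matrix" (3x3 intrinsics, pixels), "R" (3x3) and "t" (3): a world point X has camera coordinates R X + t; the wrist camera has in their place "mount" (4x4, takes a point from camera to tool coordinates, whose origin is the TCP and whose axes are the flange's). Camera axes: x right, y down, z forward; pixel columns grow to the right and rows downward; lengths in mm; the calibration is good to about 2 mm. A picture is of the moment at which its call begins: read the wrist's pose just before it. camera_params takes no time and is no camera call.
- job_done(): hands the job in; it is judged then, once.
The state is a dict: "time_s": time; "qpos": joint angles; "qvel": joint speeds; "effort": joint torques, N m; "ee_pos": TCP position; "ee_rot": TCP orientation; "force": force on the tool from outside, world axes, zero at the start; "torque": the same for the moment, N m; "gripper_width": finger opening in mm; "gripper_force": force on a finger pad.
Only numpy, scipy, OpenCV 4.12 (cv2) and the standard library are available. Lean on these libraries where they do the work, as an engineer would, in place of code of your own. Each camera call takes 0.05 s, during which the arm holds its last target. There are 200 camera calls.

## Working session

There is one attempt and no reset: what is moved stays moved. The work goes in short steps, Python scripts to look and compute and a tool call to move; the robot and the scene stay as the last step left them, time stands still between calls to the robot, and variables do not carry over. Pictures are saved under pics/ and viewed, at most 10 in all, crops included, and the job is handed in when it is done.

Besides the shell and the picture viewer there is one more tool, called after ">>>" as name(argument=value, ...), one argument or row to a line, values as JSON. step_arm: Moves the arm, as the interface text tells. Its arguments: {"type":"object","properties":{"plan":{"type":"array","items":{"type":"array","items":{"type":"array","items":{"type":"number"}}}},"newtons":{"type":"number"}},"required":["plan"]}

```bash
mkdir -p pics; ls; python3 - <<'E'
from workcell import *
import cv2
s=state();print(s, nose_length if not callable(nose_length) else nose_length())
for n in("top","scene"):
    cv2.imwrite(f"pics/{n}0.png",grab_frame(n)); p=camera_params(n);print(n,p)
print(camera_params("wrist"))
E
```

```text
pics
{'time_s': 0.0, 'qpos': array([ 7.43700417e+01,  1.83504628e+01,  8.97070392e+01, -1.56105731e-03,
        7.20424862e+01, -1.14548467e+00]), 'qvel': array([-0.03726347,  0.01163388,  0.00802427,  0.03190392, -0.06698555,
       -0.05661029]), 'effort': array([ 3.72661947e-03, -4.12470961e+01, -2.31975496e+01,  7.30936881e-02,
        4.56154312e-02, -1.23239406e-04]), 'ee_pos': array([143.69470117, 556.27316583, 235.12776091]), 'ee_rot': array([-1.79900002e+02, -5.15006389e-04,  1.65516009e+02]), 'force': array([ 0.19608134,  0.94423212, -0.25700344]), 'torque': array([0.00768254, 0.00855462, 0.0568222 ]), 'gripper_force': 0.0, 'gripper_width': 91.02515708230501} 22.0
top {'camera_matrix': array([[425.375228  ,   0.        , 311.69315535],
       [  0.        , 425.375228  , 197.70163301],
       [  0.        ,   0.        ,   1.        ]]), 'R': array([[-0.00882336, -0.99963178, -0.02566019],
       [-0.9829103 ,  0.01338865, -0.18359764],
       [ 0.1838736 ,  0.02360171, -0.9826665 ]]), 't': array([-72.18605559, 614.03236892, 936.01349641])}
scene {'camera_matrix': array([[4
[... 176 characters left out ...]
9928357, -0.01393878],
       [-0.28750885,  0.52129918, -0.80348356],
       [ 0.40843241, -0.69207159, -0.59516374]]), 't': array([480.47178688, 290.94120012, 654.22958317])}
{'camera_matrix': array([[318.24900635,   0.        , 321.66802048],
       [  0.        , 318.24900635, 198.92189079],
       [  0.        ,   0.        ,   1.        ]]), 'mount': array([[-6.85416989e-04, -9.63400400e-01, -2.68065661e-01,
         7.62822204e+01],
       [ 9.99999392e-01, -8.92044594e-04,  6.49018401e-04,
         1.59381517e-01],
       [-8.64391111e-04, -2.68065053e-01,  9.63400426e-01,
        -1.48876023e+02],
       [ 0.00000000e+00,  0.00000000e+00,  0.00000000e+00,
         1.00000000e+00]])}
```

View pics/top0.png

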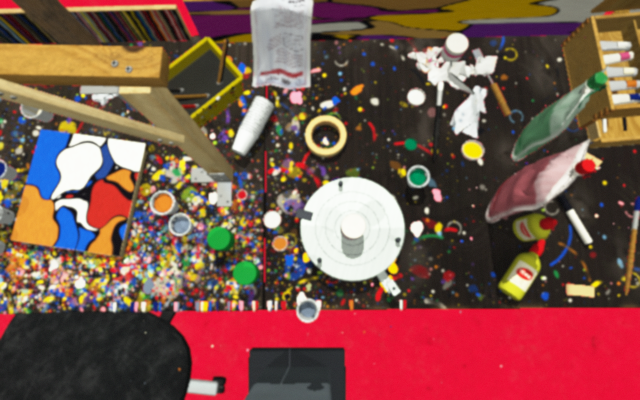

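View pics/scene0.png

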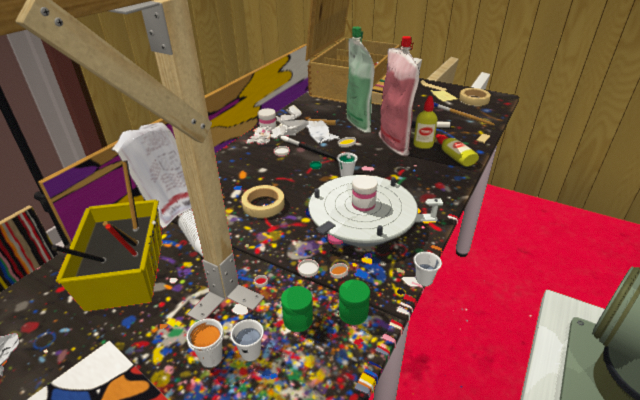

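```bash
python3 - <<'E'
import cv2
a=cv2.imread("pics/top0.png")[110:330,270:450]
cv2.imwrite("pics/c.png",cv2.resize(a,None,fx=2.7,fy=2.7,interpolation=cv2.INTER_CUBIC))
E
```

```text
(no output)
```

View pics/c.png

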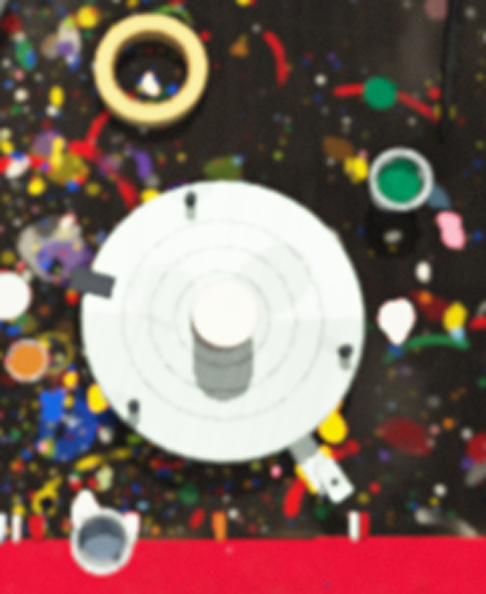

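```bash
cat > h.py <<'E'
import numpy as np,cv2
from workcell import *
def px2w(n,u,v,z):
    p=camera_params(n);K,R,t=p["camera_matrix"],p["R"],p["t"]
    C=-R.T@t; d=R.T@np.linalg.solve(K,[u,v,1.]); return C+d*(z-C[2])/d[2]
def w2px(n,X):
    p=camera_params(n);c=p["camera_matrix"]@(p["R"]@np.array(X)+p["t"]);return c[:2]/c[2]
E
python3 - <<'E'
from h import *
g=lambda u,v,z:px2w("top",u/2.7+270,v/2.7+110,z)[:2]
# fit ellipse of rim: bright pixels
im=cv2.imread("pics/top0.png")
hsv=cv2.cvtColor(im,cv2.COLOR_BGR2HSV);m=((hsv[...,1]<40)&(hsv[...,2]>150)).astype(np.uint8)
m=cv2.morphologyEx(m,cv2.MORPH_OPEN,np.ones((5,5)))
c=max(cv2.findContours(m,0,1)[0],key=cv2.contourArea);c=cv2.convexHull(c)[:,0]
W=np.array([px2w("top",u,v,50)[:2] for u,v in c])
from scipy.optimize import least_squares
r=least_squares(lambda q:np.hypot(*(W-q[:2]).T)-q[2],[*W.mean(0),120],loss='soft_l1').x;print("rim fit",r)
o=r[:2]
for n,u,v,z in[("nose",308,452,51),("ptr",328,475,51),("ptrback",345,492,51),("tab",93,281,53),("s1",190,198,72),("s2",346,350,72),("s3",133,406,72),("jar",223,312,112),("cupL",102,540,52),("cupR",401,180,54),("tape",151,70,24)]:
    w=g(u,v,z);d=w-o;print(n,w.round(1),np.hypot(*d).round(1),np.degrees(np.arctan2(d[1],d[0])).round(1))
E
```

```text
rim fit [ 543.0845558  -171.46485806  120.65315811]
nose [ 429.1 -240.6] 133.3 -148.8
ptr [ 410.1 -256.4] 157.8 -147.4
ptrback [ 396.2 -269.8] 176.8 -146.2
tab [575.3 -61.8] 114.3 73.6
s1 [ 643.  -145.8] 103.1 14.4
s2 [ 512.  -272.3] 105.6 -107.1
s3 [467.7 -95.1] 107.3 134.6
jar [ 540.1 -168.5] 4.2 134.7
cupL [359.1 -68. ] 211.1 150.6
cupR [ 660.3 -329.8] 197.0 -53.5
tape [ 774.1 -114.9] 237.8 13.8
```

The top view shows the wheel axis at about (352,229), the tab at (304,214), the pointer at (391,286), the studs at (340,183), (398,240) and (319,260), the cups at (308,310) and (418,177), and the tape at (326,136). The banded jar stands on the wheel. The two green jars at (219,238) and (245,272) are not the one meant. The radii agree with the sizes given. I'll move the shut fingers to behind the stud at 134°.

>>> step_arm(
  plan=[
    [[-47.7, -52.2, 0, 0, 0], [-47.7, -52.2, 0, 0, 0], [-47.7, -52.2, 0, 0, 0], [-47.7, -52.2, 0, 0, 0], [-47.7, -52.2, 0, 0, 0], [-47.7, -52.2, 0, 0, 0], [-47.7, -52.2, 0, 0, 0], [-47.7, -52.2, 0, 0, 0], [-47.7, -52.2, 0, 0, 0], [-47.7, -52.2, 0, 0, 0], [-47.7, -52.2, 0, 0, 0], [-47.7, -52.2, 0, 0, 0], [-47.7, -52.2, 8, 0, 0], [-47.7, -52.2, 11, 0, 0]],
  ],
  newtons=20,
)

```text
time_s: 1.85
ee_pos: [474.2, -67.6, 124.1]
ee_rot: [180.0, -0.1, 165.5]
force: [-0.9, -0.1, -0.5]
gripper_width: 0.2
gripper_force: 0.0
```

>>> step_arm(
  plan=[
    [[0.1, 0, 4.6, 0, 0], [0.1, 0, 4.6, 0, 0]],
  ],
)

```text
time_s: 2.1
ee_pos: [471.0, -66.6, 77.3]
ee_rot: [-180.0, -0.5, 165.6]
force: [-0.0, 0.2, 0.4]
gripper_width: 0.3
gripper_force: 0.0
```

```bash
python3 - <<'E'
from h import *
s=state();print(s["time_s"],s["ee_pos"],s["ee_rot"])
a=grab_frame("wrist");b=grab_frame("top")
cv2.imwrite("pics/w1.png",a);cv2.imwrite("pics/t1.png",b)
b=cv2.resize(b[110:310,270:430],(320,400),interpolation=cv2.INTER_CUBIC)
cv2.imwrite("pics/m1.png",cv2.resize(np.hstack([a[:,80:560],b]),(800,400)))
E
```

```text
2.1 [471.03748922 -66.59864659  77.32551499] [-179.97461948   -0.50310157  165.55495909]
```

View pics/m1.png

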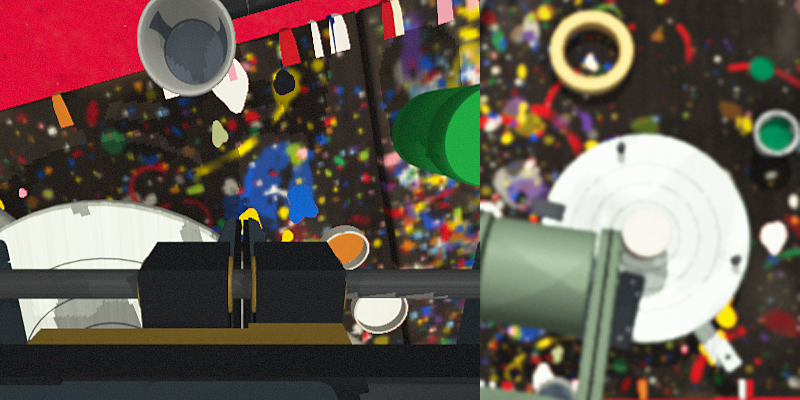

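The wrist and top views show the arm low over the wheel's left side, the fingers shut with the tips at about z 56, and the tab, studs and cups not touched. Next is the flick.

>>> step_arm(
  plan=[
    [[0, -0.8, -0.2, 0, 0], [0.5, -1.7, -0.2, 0, 0], [1.2, -3.5, -0.2, 0, 0], [1.6, -6.1, -0.2, 0, 0], [1.2, -9.2, -0.2, 0, 0], [1.7, -9.4, -2.5, 0, 0], [2.2, -9.4, -7, 0, 0], [2.2, -9.4, -10, 0, 0]],
  ],
)

```text
time_s: 3.2
ee_pos: [428.9, -153.9, 182.6]
ee_rot: [-180.0, 0.2, 165.5]
force: [0.8, -0.2, -0.3]
gripper_width: 0.6
gripper_force: 0.0
```

```bash
python3 - <<'E'
from h import *
T=[];F=[]
for i in range(12):
    s=state();T.append(s["time_s"]);F.append(grab_frame("top"))
print(T,s["ee_pos"])
np.savez("f1.npz",T=T,F=np.array(F))
cv2.imwrite("pics/m2.png",np.hstack([cv2.resize(F[i][130:320,280:430],(390,494)) for i in(0,11)]))
E
```

```text
[3.2, 3.25, 3.3, 3.35, 3.4, 3.45, 3.5, 3.55, 3.6, 3.65, 3.7, 3.75] [ 428.98484152 -153.10298275  179.15356122]
```

View pics/m2.png

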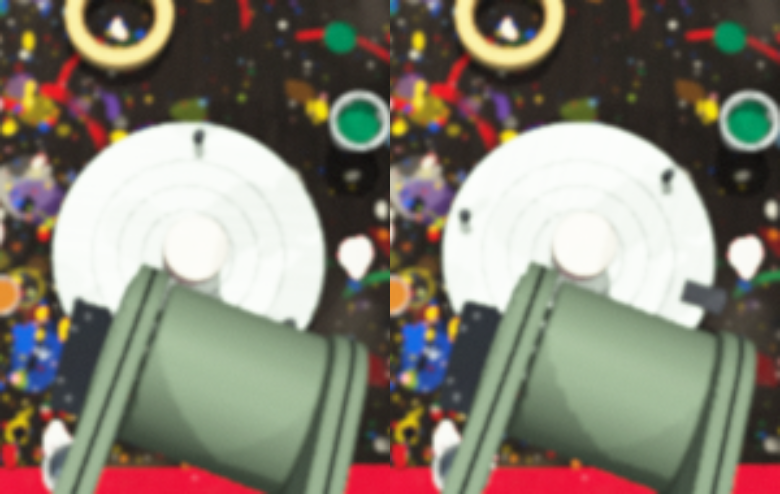

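The wheel is spinning counter-clockwise: in 0.55 s the stud went from the top at (199,140) to the left at (465,215). The tab is now at (703,295), past the pointer, and the hand is clear. I'll fit the motion.

```bash
cat >> h.py <<'E'
O=np.array([542.,-171.]);PTR=np.radians(-147.3)
def prof(f,r,z,N=720):
    # brightness on ring (world angle), top camera
    p=camera_params("top");a=np.arange(N)*2*np.pi/N
    X=np.c_[O[0]+r*np.cos(a),O[1]+r*np.sin(a),np.full(N,z)]
    c=(camera_params("top")["R"]@X.T).T+p["t"];c=c@p["camera_matrix"].T;c=(c[:,:2]/c[:,2:]).astype(np.float32)
    g=cv2.GaussianBlur(cv2.cvtColor(f,cv2.COLOR_BGR2GRAY),(0,0),1)
    return cv2.remap(g,c[None,:,0],c[None,:,1],cv2.INTER_LINEAR)[0].astype(float)
def score(f):
    """score over wheel angle psi (tab world angle), dark contrast of studs and tab"""
    N=720;ang=np.arange(N)
    def con(r,z,w):
        p=prof(f,r,z);side=np.minimum(np.roll(p,w),np.roll(p,-w))
        return np.clip(side-p,0,90)
    st=con(106,70,14);tb=con(110,53,22)
    return tb+np.roll(st,-120)+np.roll(st,-360)+np.roll(st,120)
def fit(T,F,guess=None,arange=np.arange(0,.41,.01),wr=np.arange(.05,3.0,.01),t0=None):
    """tab angle rel. to pointer psi(t)=p+w t-a t^2/2 from t0"""
    S=np.array([score(f) for f in F]);t=np.array(T)-(T[0] if t0 is None else t0)
    best=(-1,)
    P=np.radians(np.arange(0,360,1.))
    for a in arange:
        for w in wr:
            d=w*t-a*t*t/2
            idx=np.rint(np.degrees(P[:,None]+d[None]+PTR)*2).astype(int)%720
            v=S[np.arange(len(t))[None],idx].sum(1);k=v.argmax()
            if v[k]>best[0]:best=(v[k],P[k],w,a)
    from scipy.optimize import minimize
    from scipy.ndimage import gaussian_filter1d
    G=gaussian_filter1d(S,3,axis=1,mode='wrap')
    def c(q):
        th=(np.degrees(q[0]+q[1]*t-q[2]*t*t/2+PTR)*2)%720
        return -sum(np.interp(x,np.arange(721),np.r_[g,g[0]]) for x,g in zip(th,G))
    q=minimize(c,best[1:],method='Nelder-Mead',options=dict(initial_simplex=[best[1:],np.add(best[1:],[.03,0,0]),np.add(best[1:],[0,.03,0]),np.add(best[1:],[0,0,.02])])).x
    return q,-c(q)/len(t)
E
python3 - <<'E'
from h import *
# static check on first frame: expected tab-ptr 221.3deg
f=cv2.imread("pics/top0.png");S=score(f);k=S.argmax();print("static",k/2+147.3,S[k])
z=np.load("f1.npz");T=z["T"];F=z["F"]
print([round(score(f).argmax()/2+147.3,1)%360 for f in F])
q,s=fit(list(T),F,arange=[.1]);print(q,s)
E
```

```text
static 219.8 360.0
[np.float64(199.8), np.float64(88.80000000000001), np.float64(214.3), np.float64(221.8), np.float64(228.3), np.float64(235.3), np.float64(122.80000000000001), np.float64(10.800000000000011), np.float64(17.80000000000001), np.float64(24.80000000000001), np.float64(32.80000000000001), np.float64(37.80000000000001)]
[ 5.59901645  2.44034631 -0.12465076] 171.06221814131194
```

>>> step_arm(
  plan=[
    [[-5.4, -0.5, 1, 0, 0], [-5.4, -0.5, 5, 0, 0], [-5.4, -0.5, 8.5, 0, 0], [-5.4, -0.5, 9.5, 0, 0], [-5.4, -0.5, 9.5, 0, 0]],
  ],
)

```text
time_s: 4.42
ee_pos: [480.4, -171.6, 84.8]
ee_rot: [180.0, -0.0, 165.5]
force: [0.5, -0.3, 1.0]
gripper_width: 0.6
gripper_force: 0.0
```

```bash
python3 - <<'E'
from h import *
T=[];F=[]
for i in range(36):
    s=state();T.append(s["time_s"]);F.append(grab_frame("top"))
print(T[0],T[-1],s["ee_pos"],s["force"])
np.savez("f2.npz",T=T,F=np.array(F))
q,sc=fit(T,F,arange=np.arange(0,.31,.03),wr=np.arange(1,2.6,.02));print(q,sc)
p,w,a=q
print("now angle deg",np.degrees(p+w*(T[-1]-T[0])-a*(T[-1]-T[0])**2/2),"w",w-a*(T[-1]-T[0]))
z=np.load("f1.npz")
q,sc=fit(list(z["T"])+T,np.r_[z["F"],F],arange=np.arange(0,.31,.01),wr=np.arange(1.8,2.7,.01));print(q,sc)
E
```

```text
4.425 6.175 [ 480.33855202 -171.59068207   84.91550308] [-0.50085744 -0.49945782 -0.20622971]
[2.21608508 2.21428734 0.22039264] 236.3637864433601
now angle deg 329.6576668871237 w 1.8286002159429735
[5.59921031 2.50781379 0.23228197] 219.72057701597828
```

>>> step_arm(
  plan=[
    [[0, 0, 0.4, 0, 0]],
  ],
)

```text
time_s: 6.35
ee_pos: [480.6, -171.6, 81.0]
ee_rot: [180.0, 0.0, 165.5]
force: [0.2, 1.2, -0.2]
gripper_width: 0.7
gripper_force: 0.0
```

```bash
cat > look.py <<'E'
from h import *
import sys
n=int(sys.argv[1]);T=[];F=[];Z=[]
for i in range(n):
    s=state();T.append(s["time_s"]);Z.append(round(s["ee_pos"][2],2));F.append(grab_frame("top"))
print("z",Z[:6],Z[-1],"F",s["force"].round(1))
z=np.load("f2.npz");old=z["T"]
T2=np.r_[old,T];F2=np.r_[z["F"],F];np.savez("f2.npz",T=T2,F=F2)
k=T2>T2[-1]-float(sys.argv[2])
T3=T2[k]
q,sc=fit(list(T3),F2[k],arange=np.arange(.1,.27,.01),wr=np.arange(.2,2.4,.02))
p,w,a=q;d=T3[-1]+.05-T3[0]
ang=(p+w*d-a*d*d/2);W=w-a*d;rem=-ang%(2*np.pi)
print("t",T3[-1]+.05,"ang",np.degrees(ang)%360,"w",W,"a",a,"sc",sc)
D=W*W-2*a*rem
print("to pass rad",rem,"w at pass^2",D, "t to pass",(W-np.sqrt(D))/a if D>0 else None)
E
python3 look.py 20 3.5
```

```text
z [np.float64(81.01), np.float64(80.33), np.float64(80.42), np.float64(80.57), np.float64(80.72), np.float64(80.82)] 80.92 F [-0.6 -0.3  0. ]
t 7.35 ang 83.62286560169247 w 1.565670919246477 a 0.22131852532092872 sc 220.43917794412232
to pass rad 4.823690972477344 w at pass^2 0.31618108210898344 t to pass 4.533606496109102
```

>>> step_arm(
  plan=[
    [[0, 0, 0.4, 0, 0]],
  ],
)

```text
time_s: 7.48
ee_pos: [480.6, -171.6, 77.0]
ee_rot: [180.0, 0.0, 165.5]
force: [-0.3, 0.3, -0.6]
gripper_width: 0.3
gripper_force: 0.0
```

```bash
python3 look.py 45 3.5
```

```text
z [np.float64(77.0), np.float64(76.31), np.float64(76.44), np.float64(76.58), np.float64(76.7), np.float64(76.81)] 76.9 F [ 0.3  0.9 -0.4]
t 9.725000000000001 ang 262.00043160795303 w 1.054247929155711 a 0.2169130610771986 sc 224.26537857776862
to pass rad 1.7104151339745837 w at pass^2 0.36941593128271755 t to pass 2.0582069380904575
```

```bash
python3 - <<'E'
import h
from h import *
z=np.load("f2.npz");T=z["T"];F=z["F"];k=T>6.3;T=T[k];F=F[k]
for i in(0,1):
  for d in(-4,-2,0,2,4):
    h.O=np.array([542.,-171.]);h.O[i]+=d
    q,s=fit(list(T),F,arange=[.21,.22,.23],wr=np.arange(1.7,1.9,.02));print(i,d,round(s,1),q)
a=cv2.imread("pics/top0.png")[265:305,365:415]; b=cv2.imread("pics/scene0.png")[185:235,400:460]
cv2.imwrite("pics/m3.png",np.hstack([cv2.resize(a,(400,320),interpolation=cv2.INTER_CUBIC),cv2.resize(b,(384,320),interpolation=cv2.INTER_CUBIC)]))
E
```

```text
0 -4 211.5 [6.06152823 1.78345462 0.21578666]
0 -2 226.9 [6.06051513 1.78615151 0.21672521]
0 0 224.3 [6.0624814  1.7863297  0.21691335]
0 2 205.2 [6.06719857 1.78073186 0.21334081]
0 4 164.6 [6.06890872 1.77754502 0.21047668]
1 -4 185.5 [6.08429963 1.78959777 0.21939458]
1 -2 212.7 [6.06789115 1.79039625 0.21893028]
1 0 224.3 [6.0624814  1.7863297  0.21691335]
1 2 215.4 [6.05893988 1.77959754 0.21325478]
1 4 188.5 [6.04407506 1.77708707 0.21155654]
```

View pics/m3.png

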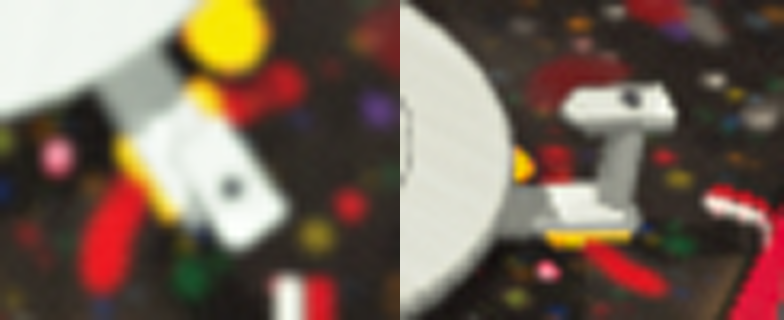

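```bash
python3 - <<'E'
from h import *
O=np.array([541.2,-171])
for n,x,y in[("back",264,231),("screw",232,188),("nose",179,113),("br",290,212),("bl",237,250)]:
    w=px2w("top",365+x/8-.44,265+y/8-.44,51)[:2]-O;print(n,w.round(1),np.hypot(*w).round(1),np.degrees(np.arctan2(w[1],w[0])).round(2))
# scene: block top corners in crop x6.4 offset (400,185), crop image starts at col 400
Q=[]
for n,x,y in[("s-nose",168,103),("s-backfar",266,84),("s-backnear",276,118),("s-screw",230,98)]:
    w=px2w("scene",400+x/6.4-.4,185+y/6.4-.4,51)[:2]-O;Q.append(w);print(n,w.round(1),np.hypot(*w).round(1),np.degrees(np.arctan2(w[1],w[0])).round(2))
b=(Q[1]+Q[2])/2;print("s-back",b,np.hypot(*b),np.degrees(np.arctan2(b[1],b[0])))
E
```

```text
back [-147.6  -98.2] 177.3 -146.37
screw [-135.8  -89.8] 162.8 -146.52
nose [-115.   -75.9] 137.8 -146.59
br [-142.5 -105.7] 177.4 -143.43
bl [-152.8  -90.5] 177.5 -149.36
s-nose [-119.9  -80.6] 144.5 -146.08
s-backfar [-146.3 -108.1] 181.9 -143.55
s-backnear [-155.4  -90.2] 179.6 -149.87
s-screw [-137.9  -93.9] 166.8 -145.74
s-back [-150.8437141   -99.13114215] 180.50154965545974 -146.68797041537007
```

>>> step_arm(
  plan=[
    [[0, 0, 0.3, 0, 0]],
  ],
)

```text
time_s: 9.85
ee_pos: [480.5, -171.6, 74.0]
ee_rot: [180.0, 0.0, 165.5]
force: [0.2, 0.1, -0.7]
gripper_width: 0.6
gripper_force: 0.0
```

```bash
sed -i 's/O=np.array(\[542.,-171.\]);PTR=np.radians(-147.3)/O=np.array([541.2,-171.]);PTR=np.radians(-146.5)/' h.py; python3 look.py 24 3
```

```text
z [np.float64(73.98), np.float64(73.48), np.float64(73.55), np.float64(73.67), np.float64(73.76), np.float64(73.87)] 73.9 F [0.6 0.  0.3]
t 11.05 ang 332.95609510461907 w 0.8050094054740575 a 0.20191828452869204 sc 233.06461422225286
to pass rad 0.47200518302060956 w at pass^2 0.4574271892133499 t to pass 0.6372665470830103
```

```bash
python3 look.py 6 2.2; python3 - <<'E'
from h import *
print(state()["time_s"]);f=grab_frame("scene")
a=f[150:270,290:470]
cv2.imwrite("pics/s2.png",cv2.resize(a,(795,530),interpolation=cv2.INTER_CUBIC))
E
```

```text
z [np.float64(73.92), np.float64(73.93), np.float64(73.91), np.float64(73.92), np.float64(73.91), np.float64(73.92)] 73.92 F [ 1.  -0.1 -0.6]
t 11.350000000000001 ang 345.5148900480327 w 0.7197041371536269 a 0.22264805571279894 sc 214.44719473199413
to pass rad 0.2528128611752267 w at pass^2 0.40539746103633867 t to pass 0.3727669460919698
11.35
```

View pics/s2.png

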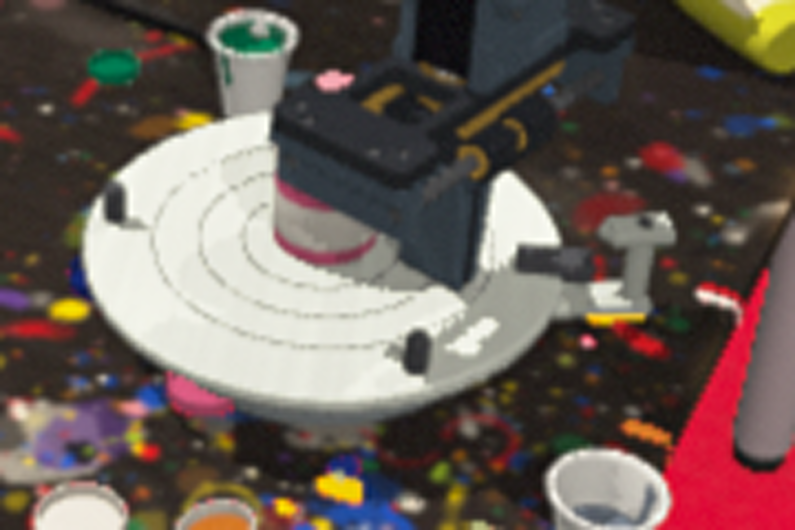

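The scene view shows the tab at about (553,261) in the crop, just below the pointer nose at (602,228) and moving up towards it. The finger is above the bare top, between the jar and the studs. I'll check the tab angle against the fit.

```bash
python3 - <<'E'
from h import *
s=795/180
for n,x,y,z in[("tabout",590,263,53),("tabmid",553,260,53),("tabin",519,257,53),("nose",602,229,51),("screw",650,222,51)]:
    w=px2w("scene",290+x/s-.4,150+y/s-.4,z)[:2]-O;print(n,np.hypot(*w).round(1),np.degrees(np.arctan2(w[1],w[0])).round(2))
print(state()["time_s"])
E
```

```text
tabout 133.6 -160.15
tabmid 115.7 -160.34
tabin 99.2 -160.47
nose 143.9 -147.19
screw 169.6 -145.77
11.4
```

```bash
python3 look.py 2 2.2
```

```text
z [np.float64(73.93), np.float64(73.93)] 73.93 F [ 0.9 -0.   0.1]
t 11.5 ang 352.0072186230173 w 0.6951323046056903 a 0.2193237745309083 sc 212.30412577307334
to pass rad 0.13950035142043404 w at pass^2 0.4220174336625827 t to pass 0.20747233460296877
```

>>> step_arm(
  plan=[
    [[0, 0, 0, 0, 0], [0, 0, 0.35, 0, 0], [0, 0, 0.4, 0, 0]],
  ],
)

```text
time_s: 11.88
ee_pos: [480.7, -171.9, 72.2]
ee_rot: [-180.0, 0.1, 165.5]
force: [-5.0, 0.4, 20.9]
gripper_width: 0.1
gripper_force: 10.4
```

```bash
python3 - <<'E'
from h import *
P=[]
for i in range(2):
    s=state();f=grab_frame("scene");P.append(cv2.resize(f[150:250,370:470],(400,400),interpolation=cv2.INTER_CUBIC))
    S=score(grab_frame("top"));print(s["time_s"],s["ee_pos"],s["force"],[(((k/2+146.5+180)%360)-180,S[k].round()) for k in S.argsort()[::-1][:6]])
cv2.imwrite("pics/s3.png",np.hstack(P))
E
```

```text
11.875 [ 480.70348586 -171.88793552   72.18537011] [-4.99285567  0.44284567 20.9279941 ] [(np.float64(0.0), np.float64(196.0)), (np.float64(-0.5), np.float64(189.0)), (np.float64(0.5), np.float64(178.0)), (np.float64(-1.0), np.float64(172.0)), (np.float64(1.0), np.float64(163.0)), (np.float64(120.0), np.float64(161.0))]
11.975 [ 480.71914908 -171.87242839   72.22181812] [-3.50690844  0.73600694 17.55432277] [(np.float64(0.0), np.float64(191.0)), (np.float64(-0.5), np.float64(186.0)), (np.float64(0.5), np.float64(176.0)), (np.float64(-1.0), np.float64(171.0)), (np.float64(120.0), np.float64(158.0)), (np.float64(-120.0), np.float64(158.0))]
```

View pics/s3.png

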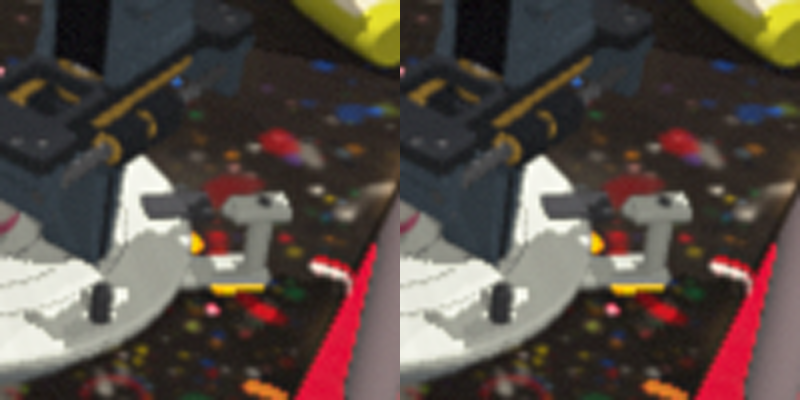

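The wheel has stopped with the tab in line with the pointer nose at (222,206), and the fit gives 0.0°. I'll lift away straight up.

>>> step_arm(
  plan=[
    [[0, 0, -0.5, 0, 0], [0, 0, -4, 0, 0], [0, 0, -9, 0, 0], [4, 0, -13, 0, 0], [8, 0, -13, 0, 0], [10, 0, -13, 0, 0], [10, 0, -13, 0, 0]],
  ],
)

```text
time_s: 12.95
ee_pos: [382.8, -146.4, 199.6]
ee_rot: [180.0, -0.0, 165.5]
force: [0.6, -0.9, 0.1]
gripper_width: 0.3
gripper_force: 0.0
```

```bash
python3 - <<'E'
from h import *
for i in range(12):
    s=state();f=grab_frame("top")
    if i%5==0:
        S=score(f);k=S.argmax();print(s["time_s"],s["force"].round(1),((k/2+146.5+180)%360)-180,S[k])
b=grab_frame("scene")
cv2.imwrite("pics/e.png",np.hstack([cv2.resize(b[120:300,220:460],(480,360),interpolation=cv2.INTER_CUBIC),cv2.resize(f[110:330,270:450],(295,360))]))
E
```

```text
12.95 [ 0.6 -0.9  0.1] -1.5 270.0
13.2 [-0.3  0.4 -0.3] -1.5 270.0
13.45 [-0.6  0.6 -0.5] -1.5 270.0
```

View pics/e.png

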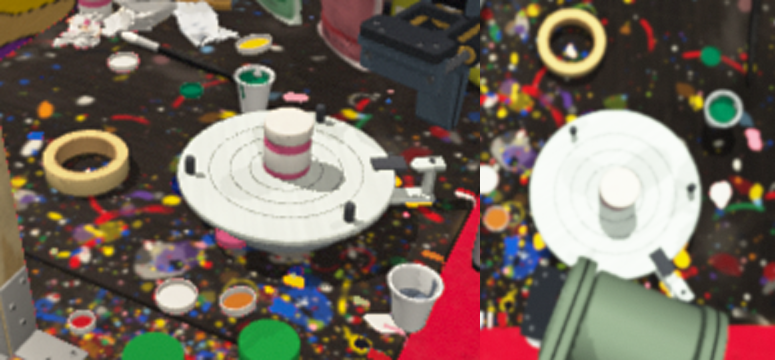

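The final view shows the tab at (390,163) facing the pointer nose at (412,163) and the wheel at rest. The jar stands in the middle, the cups and tape are not moved, and the hand is clear.

```bash
python3 -c "
from workcell import *
print(job_done())"
```

```text
the job is handed in; nothing more can be done
None
```

The job is handed in at about 13.6 s of the 38 s allowed: the flicked turntable ran freely past the pointer, I braked it with a fingertip on the third pass, and it stands with the tab within about 1.5° of the pointer by camera, with the hand clear and the jar, cups and tape in place.

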